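Lock the filler cap on the wet grinder's coolant tank

ROBOT

A 7-joint arm with a two-finger parallel gripper is mounted at the origin on the work surface. World frame = base frame: x ahead of the robot, y to its left, z up, the work surface at z = 0. Lengths are in m, angles in rad, forces in N, time in s.
With the tool pointing down it reaches from about 0.4 to 0.85 m from the base axis. Payload 10.4 kg.
Tool frame: the origin (TCP) lies between the finger pads; the fingertips stand 11 mm ahead of it and the grasp point (between the pads) lies 8 mm behind it (r.tcp_to_tips is the distance from the TCP to the fingertips, in m); z points along the fingers, y is the line along which they close (so a half turn about z gives the same grasp; the last joint's range is limited). The gripper opens to 87 mm and grips with 3 to 60 N. Pads are 19 mm wide; open, the fingers measure 117 mm over their backs; the gripper's body (75 mm by 190 mm) begins 51 mm behind the grasp point.
Start: joints at [-1.32, 0.332, -0.065, 1.46, 0.022, 1.35, -0.088], TCP at [0.169, 0.602, 0.234] pointing down, gripper open.
Joint ranges: [-2.6, 2.6], [-0.5, 2.12], [-1.47, 1.34], [0.16, 2.42], [-1.27, 4.41], [0.06, 2.06], [-2.6, 2.6]. Speed limits (rad/s): [2.22, 2.22, 2.79, 2.79, 3.14, 3.14, 3.14].

INTERFACE

Orientations are given as a unit quaternion [x, y, z, w].
In Python, from bench import r gives the robot as it stands. The module is installed in compiled form; this text tells all that it offers.
- The arm moves only by the shell command python3 -m crank 'ROWS' [FORCE]. ROWS is JSON, a list of rows, each an object of numbers: "claw": the closure, from -1 (fully open) to 1 (shut); "dx", "dy", "dz": the shift along the tool's x, y, z each as a share of 3 cm, from -1 to 1; "ax", "ay", "az": the turn, a rotation vector about the tool's x, y, z each as a share of 6 degrees, from -1 to 1. A call has 1 to 8 rows; each row shifts and turns the commanded pose from where the row before left it, along the tool's axes as they then stand; what a row does not reach is not made up. A row lasts 1/12 s, in which the tool goes at most 41.7 mm and 7.16 degrees, less where a joint would pass 70% of its speed; a pose out of reach is approached as far as the arm can. A call with a number of a shift or a turn outside -1 to 1 is refused whole. A call with a gripper value outside its range is refused whole. The fingers move at their own pace and stop on an object; FORCE is the grip in N (left out, the last holds). Time passes only in rows, so rows that do not move let the fingers close. It gives the time, the measured TCP pose, the force, the opening and the grip force at its end, in the units of the state.
- r.read_state(): the state, without advancing time (a new reading comes with each control period).
- r.camera(name): name is "scene" or "top" or "wrist"; returns a dict with "color" (480x640x3 uint8, red, green, blue), "mtx" (3x3 intrinsics, pixels), "R" (3x3) and "t" (3): a world point X has camera coordinates R X + t; the wrist camera has in their place "hand_eye" (4x4, takes a point from camera to tool coordinates, whose origin is the TCP and whose axes are the flange's). Camera axes: x right, y down, z forward; pixel columns grow to the right and rows downward; lengths in m; the calibration is good to about 2 mm. The wrist camera is an equidistant fisheye: a pixel r from the principal point sees the ray r / f radians off the axis. A picture is of the moment at which its call begins: read the wrist's pose just before it. There is no depth.
- r.close_job(): hands the job in; it is judged then, once.
The state is a dict: "time": time; "joint_positions": joint angles; "joint_vel": joint speeds; "joint_torque": joint torques, N m; "ee_pos": TCP position; "eef_rot": TCP orientation; "ft_force": force on the tool from outside, world axes, zero at the start; "torque": the same for the moment, N m; "width": finger opening in m; "grip_force": force on a finger pad.
Only numpy, scipy, OpenCV 4.12 (cv2) and the standard library are available. Lean on these libraries where they do the work, as an engineer would, in place of code of your own. Each camera call takes 0.05 s, during which the arm holds its last target. There are 200 camera calls.

TASK

Put the filler cap back on the neck of the coolant tank: let its two lugs into the slots, push it down against the seal without forcing it, and twist it clockwise until it locks. Leave it locked and let go of it, with the stones on the bench undisturbed.

Things in the scene. Friction and masses are not known exactly. Their poses are not given: they have to be found in the camera images.
- tank: White plastic coolant tank fixed to the bench, box 160 (x) by 240 (y) mm, top at 100 mm; origin at the centre of its underside, z up. A grey pump motor 56 mm across stands on top at y = +60 mm, up to 134 mm above the bench; the metal filler neck, 72 mm across, at x = 0, y = -60 mm. More than 60 N between cap and tank (neck and seal) damages them.
- mouth (a point): Centre of the neck's mouth, level with the top of its metal lip, 125 mm above the bench; axes as the tank's. The lip is a flat ring 6 mm thick with a round hole 41 mm across; two opposite slots 10 mm wide cut through it out to 29 mm from the centre. The neck is screwed in until tight, so the line of its slots lies anywhere within 35 degrees either way of the tank's x axis: look or feel for it.
- neck_foot (a point): On the neck's axis at the tank's top, 25 mm below the mouth; axes as the tank's. Under the lip the lugs can turn only clockwise seen from above. Centred 45 degrees from the slots the lip's underside has recesses 2.5 mm deep and 11 mm wide, into which the seal pushes the lugs up (locked); a hard stop ends them, so the cap turns about 49 degrees at most.
- seal_top (a point): Centre of the top of the black sprung rubber seal ring round the mouth, 63 to 72 mm across, at rest 8 mm above the lip; axes as the tank's, does not move with the seal. The seal yields straight down by up to 7.5 mm: 5 N to start it, 1.4 N more per mm.
- cap: Loose filler cap, about 140 g, standing upright on its nose on the bench. Origin at the centre of the nose's underside, z up, x along its grip bar. Nose 38 mm across (26 mm at the very bottom, tapering over 7 mm). Metal disc 76 mm across, from 21 to 26 mm above the origin. A half turn gives the same shape.
- cap_bar (a point): Middle of the cap's grip bar, 40 mm above the cap's origin, axes as the cap's. The bar is 58 mm long (x), 14 mm thick (y), black, from 26 to 53 mm above the cap's origin. A grip of about 70 N holds it well; squeezed near 120 N it may jump out of line in the fingers.
- cap_lugs (a point): On the cap's axis 10 mm above its origin, at mid-height of the two lugs; axes as the cap's. The lugs are 7 mm wide, 4 mm tall and stick out along +x and -x to 26 mm from the axis, in line with the bar. Heights of this point over the mouth: lugs lying on the lip +2 mm; dropped into the slots, disc on the seal, -3; free to turn under the lip from -8 down (-10.5 is the bottom); locked -5.5.
- agate_ball: Polished peach stone ball 48 mm across on a small wooden ring; leave alone. Origin 24 mm below its centre at the start.
- rough_slice: Rough brown stone disc 62 mm across, 17 mm tall, loose on the bench; leave alone. Origin under its centre.
- stone_tray: White tray 90 by 140 by 22 mm with cut stones, loose on the bench; leave alone. Origin under its centre.

How it is judged:
At the end, for the whole second after the job is handed in: The cap is locked, released and still in the neck: its lugs have risen into the recesses (origin 14.2 to 17 mm below the lip's top, which only the recesses can hold), within 4 mm of the neck's axis and level within 0.05 rad (z of cap in the frame of mouth between -0.017 and -0.0142 m and horizontal distance between cap and mouth below 0.004 m and angle between cap's own z axis and vertical below 0.05 rad and linear speed of cap below 0.01 m/s); the robot touches nothing.
It fails at once if the cap is pressed or twisted against the tank's neck and seal with more than 60 N (contact force between cap and tank above 60 N).
It fails at once if the stone ball, the rough slice or the stone tray is moved by more than 15 mm (distance of any of agate_ball, rough_slice, stone_tray from where it was at the start of the episode above 0.015 m).
It also fails if it takes over 72 s, if anything falls off the work surface, if the arm or the gripper's body presses on something with over 40 N, if the wrist force passes 120 N, or if a joint passes its speed limit or range.

## Working session

There is one attempt and no reset: what is moved stays moved. The work goes in short steps, Python scripts to look and compute and a shell command to move; the robot and the scene stay as the last step left them, time stands still between calls to the robot, and variables do not carry over. Pictures are saved under pics/ and viewed, at most 10 in all, crops included, and the job is handed in when it is done.

```bash
mkdir -p pics
python3 - <<'E'
from bench import r
import cv2,json,numpy as np
s=r.read_state();print({k:np.round(v,3).tolist() for k,v in s.items()})
for n in("scene","top"):
    c=r.camera(n);cv2.imwrite(f"pics/{n}0.png",c["color"][:,:,::-1])
    print(n,np.round(c["mtx"],1).tolist(),np.round(c["R"],4).tolist(),np.round(c["t"],4).tolist())
    json.dump({k:np.asarray(c[k]).tolist() for k in("mtx","R","t")},open(n+".json","w"))
print(r.tcp_to_tips)
E
```

```text
{'time': 0.0, 'joint_positions': [-1.32, 0.333, -0.065, 1.461, 0.022, 1.35, -0.088], 'joint_vel': [-0.001, -0.001, 0.0, 0.001, -0.003, 0.002, -0.0], 'joint_torque': [0.0, -62.324, 0.025, -38.992, -0.061, 0.039, 0.0], 'ee_pos': [0.169, 0.601, 0.233], 'eef_rot': [0.136, 0.991, -0.001, -0.0], 'ft_force': [-0.156, 1.129, -0.676], 'torque': [0.005, 0.029, -0.014], 'grip_force': 0.0, 'width': 0.087}
scene [[519.4, 0.0, 319.4], [0.0, 519.4, 240.2], [0.0, 0.0, 1.0]] [[-0.4664, 0.8845, -0.0067], [0.6204, 0.3217, -0.7153], [-0.6305, -0.3378, -0.6988]] [0.3154, -0.2919, 1.3425]
top [[553.4, 0.0, 329.2], [0.0, 553.4, 246.0], [0.0, 0.0, 1.0]] [[-0.0019, -1.0, 0.0087], [-0.999, 0.0015, -0.0456], [0.0455, -0.0088, -0.9989]] [-0.0489, 0.5918, 1.1746]
0.011
```

View pics/top0.png

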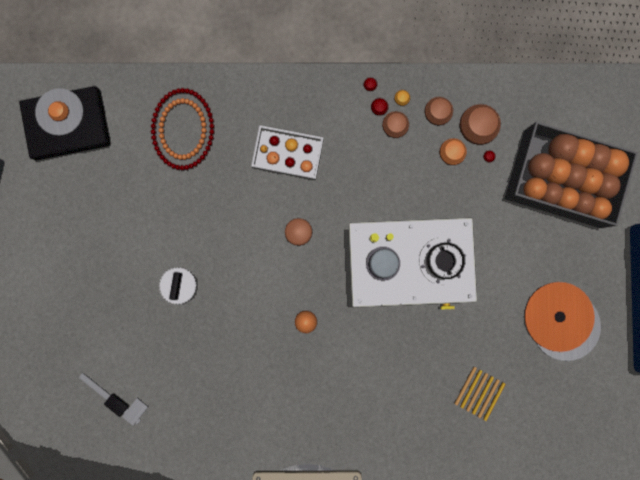

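View pics/scene0.png

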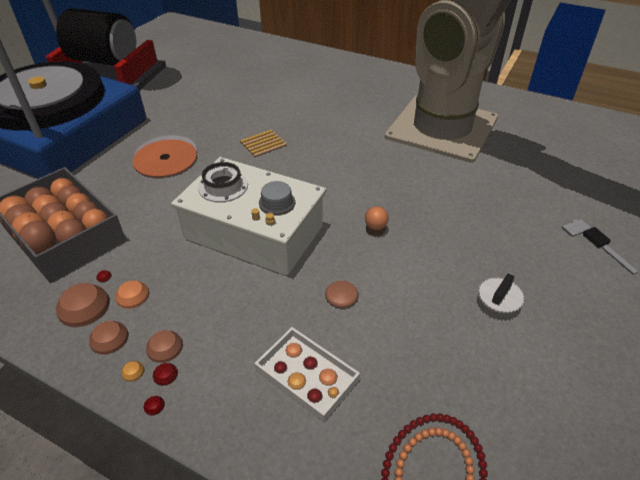

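The top view shows the cap at about (177,286) with its bar near vertical in the image, the neck at (445,261), the motor at (384,263), and the ball at (306,322) with the slice at (298,231) between cap and tank. The scene view agrees.

```bash
cat > h.py <<'E'
import json,numpy as np,cv2
def load(n):
    return {k:np.array(v) for k,v in json.load(open(n+".json")).items()}
def px2w(c,u,v,z):
    d=c["R"].T@np.linalg.solve(c["mtx"],[u,v,1.]); o=-c["R"].T@c["t"]
    return o+d*(z-o[2])/d[2]
E
python3 - <<'E'
from h import *
t=load("top");s=load("scene")
im=cv2.imread("pics/top0.png");sc=cv2.imread("pics/scene0.png")
def P(n,*a):print(n,np.round(px2w(*a),4))
# cap: bright disc blob, dark bar
g=cv2.cvtColor(im,cv2.COLOR_BGR2GRAY)
w=g[260:315,150:205]; cs,_=cv2.findContours((w>130).astype('u1'),0,2);c=max(cs,key=cv2.contourArea)
(x,y),rr=cv2.minEnclosingCircle(c);P("disc r%.1f"%rr,t,x+150,y+260,.026)
m=np.zeros_like(w);cv2.drawContours(m,[c],-1,1,-1);m=cv2.erode(m,np.ones((5,5)))
b=((w<80)&(m>0)).astype('u1');cs,_=cv2.findContours(b,0,2);c=max(cs,key=cv2.contourArea)
R=cv2.minAreaRect(c);print(R);bp=cv2.boxPoints(R)+[150,260]
W=np.array([px2w(t,*p,.053) for p in bp]);print("bar centre",W.mean(0),"corners",np.round(W,3).tolist())
# tank
w=g[205:320,335:490];cs,_=cv2.findContours((w>130).astype('u1'),0,2);c=max(cs,key=cv2.contourArea)
R=cv2.minAreaRect(c);bp=cv2.boxPoints(R)+[335,205];W=np.array([px2w(t,*p,.1) for p in bp]);print("tank",W.mean(0),np.round(W,3).tolist())
P("motor",t,384,263,.134);P("neck",t,445,261,.133)
P("neck scene",s,222,176,.133)
P("ball",t,306,322,.03);P("slice",t,298,231,.017)
A=cv2.resize(im[225:300,405:485],(400,375),interpolation=3);B=cv2.resize(sc[150:210,190:260],(400,343),interpolation=3)
D=cv2.resize(im[255:315,147:207],(375,375),interpolation=3)
o=np.zeros((375,800,3),'u1');o[:,:400]=A;o[:343,400:]=B;cv2.imwrite("pics/n.png",o)
E
```

```text
disc r18.8 [0.508 0.272 0.026]
((25.202701568603516, 25.783784866333008), (8.219949722290039, 27.12583351135254), 9.462322235107422)
bar centre [0.50809767 0.26850532 0.053     ] corners [[0.482, 0.281, 0.053], [0.537, 0.273, 0.053], [0.534, 0.256, 0.053], [0.479, 0.264, 0.053]]
tank [ 0.54976137 -0.21555411  0.1       ] [[0.635, -0.088, 0.1], [0.645, -0.337, 0.1], [0.465, -0.342, 0.1], [0.455, -0.095, 0.1]]
motor [ 0.5531 -0.1545  0.134 ]
neck [ 0.5568 -0.2727  0.133 ]
neck scene [ 0.5657 -0.2656  0.133 ]
ball [ 0.4308 -0.0007  0.03  ]
slice [0.6237 0.0169 0.017 ]
```

View pics/n.png

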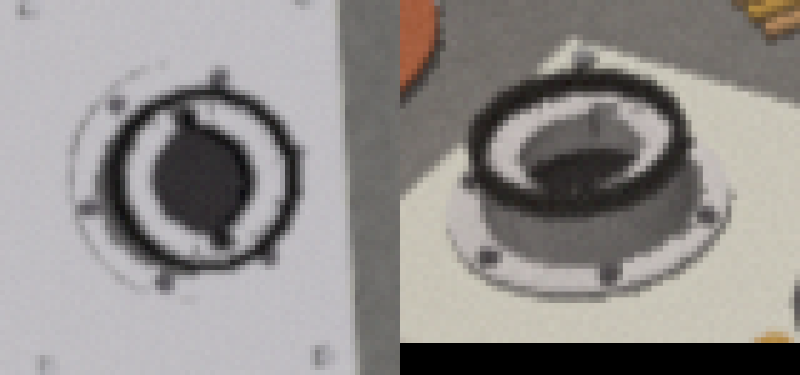

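Top crop: the seal ring is centred near crop (208,178), full-image pixel (446.6,260.6). The slots run from crop (183,115) to (222,238), which is about 17° yaw in world. The cap is at about (0.508, 0.271) with its bar at about -8° yaw. I'll move above the cap now, then give the tool a half turn to keep joint 7 mid-range.

```bash
R1='x'
python3 -m crank '[{"claw":-1,"dx":-0.86,"dy":-0.47},{"claw":-1,"dx":-0.86,"dy":-0.47},{"claw":-1,"dx":-0.86,"dy":-0.47},{"claw":-1,"dx":-0.86,"dy":-0.47},{"claw":-1,"dx":-0.86,"dy":-0.47},{"claw":-1,"dx":-0.86,"dy":-0.47},{"claw":-1,"dx":-0.86,"dy":-0.47},{"claw":-1,"dx":-0.86,"dy":-0.47}]'
python3 -m crank '[{"claw":-1,"dx":-0.86,"dy":-0.47},{"claw":-1,"dx":-0.86,"dy":-0.47},{"claw":-1,"dx":-0.86,"dy":-0.47},{"claw":-1,"dx":-0.86,"dy":-0.47},{"claw":-1,"dx":-0.86,"dy":-0.47},{"claw":-1,"dx":-0.86,"dy":-0.47},{"claw":-1,"dx":-0.86,"dy":-0.47},{"claw":-1,"dx":-0.86,"dy":-0.47}]'
python3 -m crank '[{"az":1},{"az":1},{"az":1},{"az":1},{"az":1},{"az":1},{"az":1},{"az":1}]'
python3 -c "
from bench import r;print(r.read_state()['joint_positions'])"
```

```text
[-1.319606    0.33278619 -0.06469223  1.46086638  0.02161244  1.34989789
 -0.0884942 ]invalid input at $[0]: expected keys claw, dx, dy, dz, ax, ay, az
invalid input at $[0]: expected keys claw, dx, dy, dz, ax, ay, az
invalid input at $[0]: expected keys claw, dx, dy, dz, ax, ay, az
```

```bash
python3 -m crank '[{"claw":-1,"dx":-0.86,"dy":-0.47,"dz":0,"ax":0,"ay":0,"az":0},{"claw":-1,"dx":-0.86,"dy":-0.47,"dz":0,"ax":0,"ay":0,"az":0},{"claw":-1,"dx":-0.86,"dy":-0.47,"dz":0,"ax":0,"ay":0,"az":0},{"claw":-1,"dx":-0.86,"dy":-0.47,"dz":0,"ax":0,"ay":0,"az":0},{"claw":-1,"dx":-0.86,"dy":-0.47,"dz":0,"ax":0,"ay":0,"az":0},{"claw":-1,"dx":-0.86,"dy":-0.47,"dz":0,"ax":0,"ay":0,"az":0},{"claw":-1,"dx":-0.86,"dy":-0.47,"dz":0,"ax":0,"ay":0,"az":0},{"claw":-1,"dx":-0.86,"dy":-0.47,"dz":0,"ax":0,"ay":0,"az":0}]'
python3 -m crank '[{"claw":-1,"dx":-0.86,"dy":-0.47,"dz":0,"ax":0,"ay":0,"az":0},{"claw":-1,"dx":-0.86,"dy":-0.47,"dz":0,"ax":0,"ay":0,"az":0},{"claw":-1,"dx":-0.86,"dy":-0.47,"dz":0,"ax":0,"ay":0,"az":0},{"claw":-1,"dx":-0.86,"dy":-0.47,"dz":0,"ax":0,"ay":0,"az":0},{"claw":-1,"dx":-0.86,"dy":-0.47,"dz":0,"ax":0,"ay":0,"az":0},{"claw":-1,"dx":-0.86,"dy":-0.47,"dz":0,"ax":0,"ay":0,"az":0},{"claw":-1,"dx":-0.86,"dy":-0.47,"dz":0,"ax":0,"ay":0,"az":0},{"claw":-1,"dx":-0.86,"dy":-0.47,"dz":0,"ax":0,"ay":0,"az":0}]'
python3 -m crank '[{"claw":-1,"dx":0,"dy":0,"dz":0,"ax":0,"ay":0,"az":1},{"claw":-1,"dx":0,"dy":0,"dz":0,"ax":0,"ay":0,"az":1},{"claw":-1,"dx":0,"dy":0,"dz":0,"ax":0,"ay":0,"az":1},{"claw":-1,"dx":0,"dy":0,"dz":0,"ax":0,"ay":0,"az":1},{"claw":-1,"dx":0,"dy":0,"dz":0,"ax":0,"ay":0,"az":1},{"claw":-1,"dx":0,"dy":0,"dz":0,"ax":0,"ay":0,"az":1},{"claw":-1,"dx":0,"dy":0,"dz":0,"ax":0,"ay":0,"az":1},{"claw":-1,"dx":0,"dy":0,"dz":0,"ax":0,"ay":0,"az":1}]'
python3 -c "
from bench import r;print(r.read_state()['joint_positions'])"
```

```text
time: 0.77
ee_pos: [0.3379, 0.436, 0.2333]
eef_rot: [0.136, 0.991, -0.0, -0.0]
ft_force: [0.1, 1.1, 0.1]
width: 0.0868
grip_force: 0.0
time: 1.43
ee_pos: [0.5061, 0.2717, 0.2333]
eef_rot: [0.136, 0.991, -0.0, -0.0]
ft_force: [-0.3, 0.8, -0.1]
width: 0.0869
grip_force: 0.0
time: 2.1
ee_pos: [0.5052, 0.2728, 0.2331]
eef_rot: [0.53, 0.848, -0.0, -0.0]
ft_force: [-0.2, -0.0, -0.1]
width: 0.0872
grip_force: 0.0
[-0.84730574  0.21998338  0.31935128  1.61716835 -0.07084128  1.31663585
 -0.0632069 ]
```

```bash
python3 -m crank '[{"claw":-1,"dx":0,"dy":0,"dz":0,"ax":0,"ay":0,"az":1},{"claw":-1,"dx":0,"dy":0,"dz":0,"ax":0,"ay":0,"az":1},{"claw":-1,"dx":0,"dy":0,"dz":0,"ax":0,"ay":0,"az":1},{"claw":-1,"dx":0,"dy":0,"dz":0,"ax":0,"ay":0,"az":1},{"claw":-1,"dx":0,"dy":0,"dz":0,"ax":0,"ay":0,"az":1},{"claw":-1,"dx":0,"dy":0,"dz":0,"ax":0,"ay":0,"az":1},{"claw":-1,"dx":0,"dy":0,"dz":0,"ax":0,"ay":0,"az":1},{"claw":-1,"dx":0,"dy":0,"dz":0,"ax":0,"ay":0,"az":1}]'
python3 -m crank '[{"claw":-1,"dx":0,"dy":0,"dz":0,"ax":0,"ay":0,"az":1},{"claw":-1,"dx":0,"dy":0,"dz":0,"ax":0,"ay":0,"az":1},{"claw":-1,"dx":0,"dy":0,"dz":0,"ax":0,"ay":0,"az":1},{"claw":-1,"dx":0,"dy":0,"dz":0,"ax":0,"ay":0,"az":1},{"claw":-1,"dx":0,"dy":0,"dz":0,"ax":0,"ay":0,"az":1},{"claw":-1,"dx":0,"dy":0,"dz":0,"ax":0,"ay":0,"az":1},{"claw":-1,"dx":0,"dy":0,"dz":0,"ax":0,"ay":0,"az":1},{"claw":-1,"dx":0,"dy":0,"dz":0,"ax":0,"ay":0,"az":1}]'
python3 -m crank '[{"claw":-1,"dx":0,"dy":0,"dz":0.8,"ax":0,"ay":0,"az":1},{"claw":-1,"dx":0,"dy":0,"dz":0.8,"ax":0,"ay":0,"az":1},{"claw":-1,"dx":0,"dy":0,"dz":0.8,"ax":0,"ay":0,"az":1},{"claw":-1,"dx":0,"dy":0,"dz":0.6,"ax":0,"ay":0,"az":1},{"claw":-1,"dx":0,"dy":0,"dz":0.4,"ax":0,"ay":0,"az":0.8},{"claw":-1,"dx":0,"dy":0,"dz":0,"ax":0,"ay":0,"az":0}]'
python3 - <<'E'
from bench import r
import cv2,numpy as np,json
s=r.read_state();c=r.camera("wrist");cv2.imwrite("pics/w1.png",c["color"][:,:,::-1])
print(s["joint_positions"],s["ee_pos"],s["eef_rot"]);print(c["mtx"],c["hand_eye"])
json.dump(dict(mtx=np.asarray(c["mtx"]).tolist(),he=np.asarray(c["hand_eye"]).tolist()),open("wrist.json","w"))
E
```

```text
time: 2.77
ee_pos: [0.5052, 0.2728, 0.2331]
eef_rot: [0.829, 0.559, -0.0, -0.0]
ft_force: [0.4, -0.1, 0.5]
width: 0.087
grip_force: 0.0
time: 3.43
ee_pos: [0.5052, 0.2728, 0.2332]
eef_rot: [0.985, 0.174, -0.0, 0.0]
ft_force: [-0.1, 0.3, -0.9]
width: 0.0867
grip_force: 0.0
time: 3.93
ee_pos: [0.5037, 0.2721, 0.1286]
eef_rot: [0.997, -0.076, -0.002, 0.002]
ft_force: [-0.2, -0.4, 0.4]
width: 0.0869
grip_force: 0.0
[-1.03419585  0.32965567  0.55106559  1.75359524 -0.18874305  1.11641514
 -2.14572743] [0.50373151 0.27208026 0.12857891] [ 0.99711394 -0.07587907 -0.00178033  0.00172727]
[[371.64829954   0.         324.25757322]
 [  0.         371.64829954 238.68225908]
 [  0.           0.           1.        ]] [[ 6.12499303e-04 -9.62464866e-01 -2.71405612e-01  7.43085102e-02]
 [ 9.99999758e-01  6.78712059e-04 -1.50097693e-04 -6.18920278e-04]
 [ 3.28670018e-04 -2.71405454e-01  9.62465049e-01 -1.50888879e-01]
 [ 0.00000000e+00  0.00000000e+00  0.00000000e+00  1.00000000e+00]]
```

View pics/w1.png

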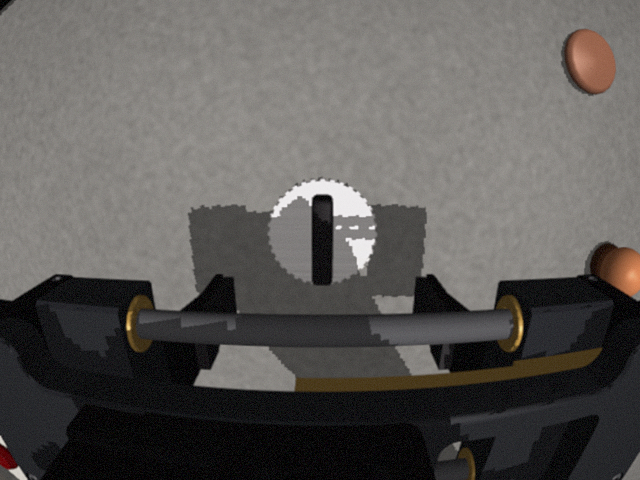

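The wrist view shows the bar from (322,196) to (322,284), aligned with the tool x axis, with the fingers straddling it. I'll compute its offset in the tool frame.

```bash
cat >> h.py <<'E'
from scipy.spatial.transform import Rotation as Ro
def wray(u,v,z,pos,q):
    w=json.load(open("wrist.json"));M=np.array(w["mtx"]);H=np.array(w["he"])
    a=(np.array([u,v])-M[:2,2])/M[0,0];th=np.hypot(*a)
    d=np.r_[a/th*np.sin(th),np.cos(th)]
    T=np.eye(4);T[:3,:3]=Ro.from_quat(q).as_matrix();T[:3,3]=pos;T=T@H
    d=T[:3,:3]@d;o=T[:3,3];return o+d*(z-o[2])/d[2]
def totool(X,pos,q):return Ro.from_quat(q).inv().apply(np.asarray(X)-pos)
E
python3 - <<'E'
from h import *
from bench import r
s=r.read_state();p=s["ee_pos"];q=s["eef_rot"]
for n,u,v,z in(("barTop",322,196,.053),("barBot",322,284,.053),("discL",268,235,.026),("discR",377,235,.026),("discTop",322,179,.026)):
    X=wray(u,v,z,p,q);print(n,X.round(4),"tool mm",(1e3*totool(X,p,q)).round(1))
E
```

```text
barTop [0.5418 0.2689 0.053 ] tool mm [37.5 -2.1 77.2]
barBot [0.4836 0.2776 0.053 ] tool mm [-21.3  -2.1  77.3]
discL [0.5153 0.3121 0.026 ] tool mm [  5.1 -41.  104.2]
discR [0.5039 0.2348 0.026 ] tool mm [  5.1  37.1 104.4]
discTop [0.5492 0.2679 0.026 ] tool mm [ 45.   -2.2 104.2]
```

```bash
python3 -m crank '[{"claw":-1,"dx":0.26,"dy":-0.07,"dz":0.3,"ax":0,"ay":0,"az":0},{"claw":-1,"dx":0,"dy":0,"dz":0.8,"ax":0,"ay":0,"az":0},{"claw":-1,"dx":0,"dy":0,"dz":0.8,"ax":0,"ay":0,"az":0},{"claw":-1,"dx":0,"dy":0,"dz":0.6,"ax":0,"ay":0,"az":0},{"claw":-1,"dx":0,"dy":0,"dz":0.4,"ax":0,"ay":0,"az":0},{"claw":-1,"dx":0,"dy":0,"dz":0,"ax":0,"ay":0,"az":0},{"claw":-1,"dx":0,"dy":0,"dz":0,"ax":0,"ay":0,"az":0}]' 60
python3 - <<'E'
from h import *
from bench import r
s=r.read_state();print(s["ee_pos"],s["eef_rot"],totool([.5127,.2733,.0395],s["ee_pos"],s["eef_rot"])/.03)
E
```

```text
time: 4.57
ee_pos: [0.5138, 0.274, 0.0452]
eef_rot: [0.997, -0.073, 0.0, -0.0]
ft_force: [0.1, 0.0, 0.1]
width: 0.0869
grip_force: 0.0
[0.51379213 0.27397319 0.04524617] [ 9.97307667e-01 -7.33306933e-02  1.40857432e-04 -8.58148254e-05] [-0.03278187  0.02755995  0.19152498]
```

```bash
python3 -m crank '[{"claw":-1,"dx":-0.03,"dy":0.03,"dz":0.18,"ax":0,"ay":0,"az":0},{"claw":0.2,"dx":0,"dy":0,"dz":0,"ax":0,"ay":0,"az":0},{"claw":1,"dx":0,"dy":0,"dz":0,"ax":0,"ay":0,"az":0},{"claw":1,"dx":0,"dy":0,"dz":0,"ax":0,"ay":0,"az":0},{"claw":1,"dx":0,"dy":0,"dz":0,"ax":0,"ay":0,"az":0},{"claw":1,"dx":0,"dy":0,"dz":0,"ax":0,"ay":0,"az":0},{"claw":1,"dx":0,"dy":0,"dz":0,"ax":0,"ay":0,"az":0},{"claw":1,"dx":0,"dy":0,"dz":0,"ax":0,"ay":0,"az":0}]' 60
python3 -m crank '[{"claw":1,"dx":0,"dy":0,"dz":0,"ax":0,"ay":0,"az":0},{"claw":1,"dx":0,"dy":0,"dz":0,"ax":0,"ay":0,"az":0},{"claw":1,"dx":0,"dy":0,"dz":0,"ax":0,"ay":0,"az":0}]'
```

```text
time: 5.23
ee_pos: [0.5124, 0.2732, 0.0392]
eef_rot: [0.997, -0.074, -0.0, -0.0]
ft_force: [0.2, 1.1, -0.5]
width: 0.0485
grip_force: 0.0
time: 5.48
ee_pos: [0.5124, 0.2731, 0.0391]
eef_rot: [0.997, -0.074, -0.0, -0.0]
ft_force: [0.8, 0.1, -0.5]
width: 0.0285
grip_force: 0.0
```

```bash
python3 -m crank '[{"claw":1,"dx":0,"dy":0,"dz":0,"ax":0,"ay":0,"az":0},{"claw":1,"dx":0,"dy":0,"dz":0,"ax":0,"ay":0,"az":0},{"claw":1,"dx":0,"dy":0,"dz":0,"ax":0,"ay":0,"az":0},{"claw":1,"dx":0,"dy":0,"dz":0,"ax":0,"ay":0,"az":0},{"claw":1,"dx":0,"dy":0,"dz":0,"ax":0,"ay":0,"az":0}]'
python3 -m crank '[{"claw":1,"dx":0,"dy":0,"dz":-0.3,"ax":0,"ay":0,"az":0},{"claw":1,"dx":0,"dy":0,"dz":-0.8,"ax":0,"ay":0,"az":0},{"claw":1,"dx":0,"dy":0,"dz":-1,"ax":0,"ay":0,"az":0},{"claw":1,"dx":0,"dy":0,"dz":-1,"ax":0,"ay":0,"az":0},{"claw":1,"dx":0,"dy":0,"dz":-1,"ax":0,"ay":0,"az":0},{"claw":1,"dx":0,"dy":0,"dz":-1,"ax":0,"ay":0,"az":0},{"claw":1,"dx":0,"dy":0,"dz":-0.8,"ax":0,"ay":0,"az":0},{"claw":1,"dx":0,"dy":0,"dz":-0.4,"ax":0,"ay":0,"az":0}]'
python3 - <<'E'
from h import *
from bench import r
s=r.read_state();p,q=s["ee_pos"],s["eef_rot"];t=load("top");N=px2w(t,446.6,260.6,.133);print(N)
print(totool(np.r_[N[:2]-[.085,0],p[2]],p,q)/.03,q,s["joint_positions"])
E
```

```text
time: 5.9
ee_pos: [0.5124, 0.273, 0.0391]
eef_rot: [0.997, -0.074, -0.0, 0.0]
ft_force: [-0.1, -0.2, -1.4]
width: 0.0134
grip_force: 60.0
time: 6.57
ee_pos: [0.5134, 0.2733, 0.2321]
eef_rot: [0.997, -0.074, 0.002, -0.002]
ft_force: [0.4, 0.4, -1.9]
width: 0.0133
grip_force: 60.0
[ 0.55755828 -0.27577834  0.133     ]
[ 1.3630999  18.3032065  -0.05918171] [ 0.99723833 -0.07423312  0.00159913 -0.00161228] [-1.05103059  0.25169152  0.5782831   1.61457521 -0.1423061   1.31297219
 -2.17079927]
```

```bash
python3 -m crank '[{"claw":1,"dx":0.07,"dy":0.5,"dz":0,"ax":0,"ay":0,"az":0},{"claw":1,"dx":0.07,"dy":0.92,"dz":0,"ax":0,"ay":0,"az":0},{"claw":1,"dx":0.07,"dy":0.92,"dz":0,"ax":0,"ay":0,"az":0},{"claw":1,"dx":0.07,"dy":0.92,"dz":0,"ax":0,"ay":0,"az":0},{"claw":1,"dx":0.07,"dy":0.92,"dz":0,"ax":0,"ay":0,"az":0},{"claw":1,"dx":0.07,"dy":0.92,"dz":0,"ax":0,"ay":0,"az":0},{"claw":1,"dx":0.07,"dy":0.92,"dz":0,"ax":0,"ay":0,"az":0},{"claw":1,"dx":0.07,"dy":0.92,"dz":0,"ax":0,"ay":0,"az":0}]'
python3 -m crank '[{"claw":1,"dx":0.07,"dy":0.92,"dz":0,"ax":0,"ay":0,"az":0},{"claw":1,"dx":0.07,"dy":0.92,"dz":0,"ax":0,"ay":0,"az":0},{"claw":1,"dx":0.07,"dy":0.92,"dz":0,"ax":0,"ay":0,"az":0},{"claw":1,"dx":0.07,"dy":0.92,"dz":0,"ax":0,"ay":0,"az":0},{"claw":1,"dx":0.07,"dy":0.92,"dz":0,"ax":0,"ay":0,"az":0},{"claw":1,"dx":0.07,"dy":0.92,"dz":0,"ax":0,"ay":0,"az":0},{"claw":1,"dx":0.07,"dy":0.92,"dz":0,"ax":0,"ay":0,"az":0},{"claw":1,"dx":0.07,"dy":0.92,"dz":0,"ax":0,"ay":0,"az":0}]'
python3 -m crank '[{"claw":1,"dx":0.07,"dy":0.92,"dz":0,"ax":0,"ay":0,"az":0},{"claw":1,"dx":0.07,"dy":0.92,"dz":0,"ax":0,"ay":0,"az":0},{"claw":1,"dx":0.07,"dy":0.92,"dz":0,"ax":0,"ay":0,"az":0},{"claw":1,"dx":0.07,"dy":0.92,"dz":0,"ax":0,"ay":0,"az":-0.9},{"claw":1,"dx":0,"dy":0.5,"dz":0,"ax":0,"ay":0,"az":-0.9},{"claw":1,"dx":0,"dy":0,"dz":0,"ax":0,"ay":0,"az":-0.9},{"claw":1,"dx":0,"dy":0,"dz":0,"ax":0,"ay":0,"az":-0.9},{"claw":1,"dx":0,"dy":0,"dz":0,"ax":0,"ay":0,"az":-0.7}]'
python3 -m crank '[{"claw":1,"dx":0,"dy":0,"dz":0,"ax":0,"ay":0,"az":0},{"claw":1,"dx":0,"dy":0,"dz":0,"ax":0,"ay":0,"az":0}]'
python3 - <<'E'
from bench import r
import cv2
s=r.read_state();c=r.camera("wrist");cv2.imwrite("pics/w2.png",c["color"][:,:,::-1])
print(s["joint_positions"],s["ee_pos"],s["eef_rot"])
E
```

```text
time: 7.23
ee_pos: [0.4971, 0.0625, 0.2268]
eef_rot: [0.997, -0.074, -0.001, 0.0]
ft_force: [1.0, -0.2, -1.0]
width: 0.0136
grip_force: 60.0
time: 7.9
ee_pos: [0.4808, -0.1579, 0.2269]
eef_rot: [0.997, -0.074, -0.001, -0.0]
ft_force: [0.4, 0.8, -1.2]
width: 0.0133
grip_force: 60.0
time: 8.57
ee_pos: [0.472, -0.2823, 0.2266]
eef_rot: [0.988, 0.152, -0.001, -0.0]
ft_force: [0.6, 0.5, -0.7]
width: 0.0134
grip_force: 60.0
time: 8.73
ee_pos: [0.4725, -0.2817, 0.2272]
eef_rot: [0.989, 0.149, -0.001, -0.0]
ft_force: [0.8, -1.4, -0.9]
width: 0.0137
grip_force: 60.0
[-0.34108692  0.22693155  0.92578621  1.70910056 -0.18746432  1.30069431
 -0.64868477] [ 0.47254631 -0.28173969  0.22717057] [ 9.88839377e-01  1.48983513e-01 -6.36743281e-04 -4.41435315e-04]
```

View pics/w2.png

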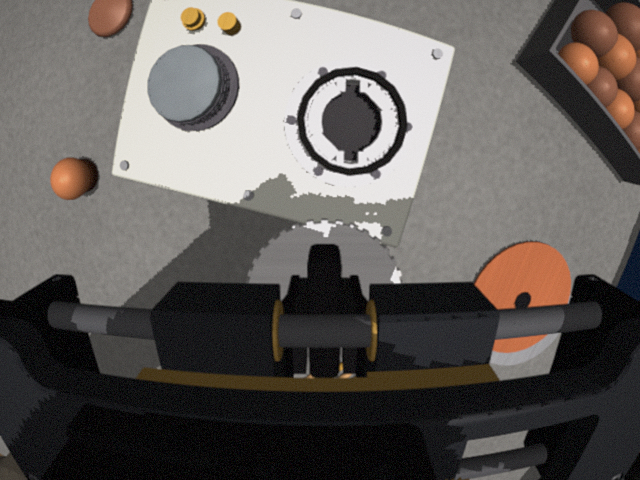

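The wrist view shows the neck clearly. The seal's outer edge spans x 298..407 and y 67..175, and the slots are vertical, from (352,80) to (351,161). I'll back-project the dark keyhole outline.

```bash
cat > neck.py <<'E'
from h import *
from scipy.optimize import least_squares
def neck(im,p,q,seed,win=70):
    g=cv2.cvtColor(im,cv2.COLOR_BGR2GRAY)
    n,l,st,_=cv2.connectedComponentsWithStats((g<110).astype('u1'),connectivity=4)
    k=l[seed[1],seed[0]];m=(l==k).astype('u1')
    c=max(cv2.findContours(m,0,cv2.CHAIN_APPROX_NONE)[0],key=cv2.contourArea)[:,0]
    X=np.array([wray(u,v,.125,p,q)[:2] for u,v in c.astype(float)])
    # keyhole signed distance: circle r20.5 union box 29x5 (slot ends round off)
    def f(a):
        d=X-a[:2];cs,sn=np.cos(a[2]),np.sin(a[2]);x=d@[cs,sn];y=d@[-sn,cs]
        s1=np.hypot(x,y)-.0205
        bx=np.abs(x)-.029;by=np.abs(y)-.005
        s2=np.hypot(np.maximum(bx,0),np.maximum(by,0))+np.minimum(np.maximum(bx,by),0)
        return np.minimum(s1,s2)-a[3]
    r=least_squares(f,[*X.mean(0),.3,0],loss='soft_l1',f_scale=.0007)
    print("area",st[k],"c",r.x[:2].round(4),"yaw deg",np.degrees(r.x[2]).round(2),"grow",r.x[3].round(4),"rms mm",1e3*np.sqrt(np.mean(f(r.x)**2)))
    return r.x
E
python3 - <<'E'
from neck import *
p=np.array([0.47254631,-0.28173969,0.22717057]);q=[9.88839377e-01,1.48983513e-01,-6.36743281e-04,-4.41435315e-04]
im=cv2.imread("pics/w2.png")
a=neck(im,p,q,(350,120))
tx=Ro.from_quat(q).apply([1,0,0]);print("tool x yaw",np.degrees(np.arctan2(tx[1],tx[0])))
W=[wray(u,v,.133,p,q) for u,v in((298,120),(407,120),(353,67),(352,175))];print(np.round(W,4).tolist())
print("barend in tool mm",1e3*totool(wray(324,246,.227170-.0391+.053,p,q),p,q))
print("to go",totool(np.r_[a[:2],p[2]],p,q)/.03)
E
```

```text
area [ 322   80   60   83 3110] c [ 0.559  -0.2734] yaw deg 16.15 grow -0.0007 rms mm 0.4985550432487646
tool x yaw 17.136088016557125
[[0.5487, -0.2396, 0.133], [0.571, -0.3076, 0.133], [0.5932, -0.2632, 0.133], [0.5244, -0.2841, 0.133]]
barend in tool mm [ 32.76130552  -0.73766661 -13.93560903]
to go [ 2.83477206  0.58377804 -0.0038173 ]
```

Run:
```python
from neck import *
p=np.array([0.47254631,-0.28173969,0.22717057]);q=[9.88839377e-01,1.48983513e-01,-6.36743281e-04,-4.41435315e-04]
for v in(218,222,246,275):
  for h in(.021,.026,.053): print(v,h,1e3*totool(wray(324,v,p[2]-.0391+h,p,q),p,q).round(4))
im=cv2.imread("pics/w2.png");cv2.imwrite("pics/c2.png",cv2.resize(im[205:305,240:410],None,fx=4.5,fy=4.5,interpolation=2))
```

```text
218 0.021 [36.7 -0.8 18.1]
218 0.026 [37.8 -0.8 13.1]
218 0.053 [ 43.8  -0.7 -13.9]
222 0.021 [34.8 -0.8 18.1]
222 0.026 [35.9 -0.8 13.1]
222 0.053 [ 42.2  -0.7 -13.9]
246 0.021 [23.1 -0.8 18.1]
246 0.026 [24.6 -0.8 13.1]
246 0.053 [ 32.8  -0.7 -13.9]
275 0.021 [ 8.3 -0.8 18.1]
275 0.026 [10.2 -0.8 13.1]
275 0.053 [ 20.8  -0.7 -13.9]
```

View pics/c2.png

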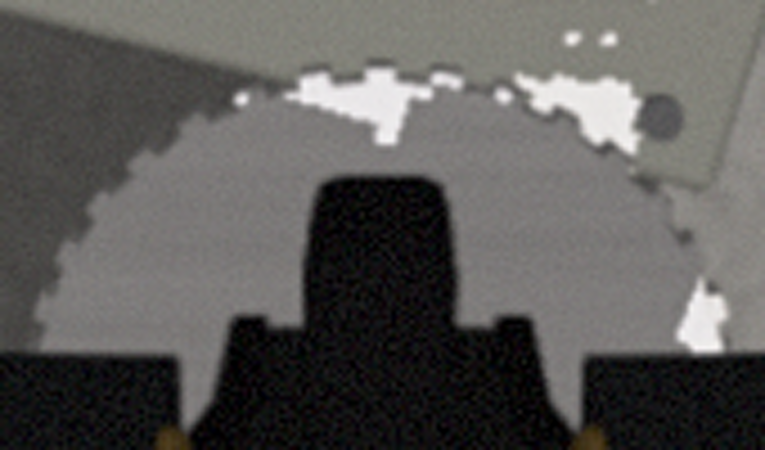

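Disc and bar in hand put the cap axis about 1 mm behind the TCP along tool x. I'll go over the neck and descend to just above the lip.

```bash
python3 -m crank '[{"claw":1,"dx":0.8,"dy":0.15,"dz":0,"ax":0,"ay":0,"az":0.16},{"claw":1,"dx":0.8,"dy":0.15,"dz":0,"ax":0,"ay":0,"az":0},{"claw":1,"dx":0.8,"dy":0.15,"dz":0,"ax":0,"ay":0,"az":0},{"claw":1,"dx":0.47,"dy":0.15,"dz":0.3,"ax":0,"ay":0,"az":0},{"claw":1,"dx":0,"dy":0,"dz":0.6,"ax":0,"ay":0,"az":0},{"claw":1,"dx":0,"dy":0,"dz":0.6,"ax":0,"ay":0,"az":0},{"claw":1,"dx":0,"dy":0,"dz":0.3,"ax":0,"ay":0,"az":0},{"claw":1,"dx":0,"dy":0,"dz":0,"ax":0,"ay":0,"az":0}]'
python3 -m crank '[{"claw":1,"dx":0,"dy":0,"dz":0,"ax":0,"ay":0,"az":0},{"claw":1,"dx":0,"dy":0,"dz":0,"ax":0,"ay":0,"az":0}]'
cat > st.py <<'E'
from h import *
from bench import r
s=r.read_state();p,q=s["ee_pos"],s["eef_rot"];M=Ro.from_quat(q).as_matrix()
yaw=np.radians(16.15);N=np.array([.5592,-.2735])
C=p+M@[-.001,-.0003,.0391];d=N-C[:2]
print("capz-lip mm",1e3*(C[2]-.125),"lugmid",1e3*(C[2]-.115),"err tool mm",1e3*(M.T@np.r_[d,0]),"tool yaw",np.degrees(np.arctan2(M[1,0],M[0,0])),"tilt",M[:2,2],"F",s["ft_force"],"T",s["torque"],"grip",s["grip_force"])
E
python3 st.py
```

```text
time: 9.45
ee_pos: [0.56, -0.2735, 0.1718]
eef_rot: [0.99, 0.142, -0.002, -0.001]
ft_force: [0.5, 0.7, -0.2]
width: 0.0136
grip_force: 60.0
time: 9.62
ee_pos: [0.5615, -0.2745, 0.1752]
eef_rot: [0.99, 0.142, 0.001, 0.0]
ft_force: [-0.8, 0.0, -0.8]
width: 0.0134
grip_force: 60.0
capz-lip mm 11.124213209044415 lugmid 21.12421320904441 err tool mm [-0.95053154 -1.28556601 -0.00196172] tool yaw 16.315248272090418 tilt [ 0.00129688 -0.00032094] F [-0.84353391  0.03115916 -0.83108985] T [-0.11104684  0.13011529 -0.00324739] grip 59.98550361022353
```

```bash
python3 -m crank '[{"claw":1,"dx":-0.03,"dy":-0.04,"dz":0.3,"ax":0,"ay":0,"az":0.03},{"claw":1,"dx":0,"dy":0,"dz":0,"ax":0,"ay":0,"az":0},{"claw":1,"dx":0,"dy":0,"dz":0,"ax":0,"ay":0,"az":0},{"claw":1,"dx":0,"dy":0,"dz":0,"ax":0,"ay":0,"az":0}]';python3 st.py
```

```text
time: 9.95
ee_pos: [0.56, -0.2733, 0.1653]
eef_rot: [0.99, 0.141, 0.0, -0.0]
ft_force: [-0.1, -0.8, -0.8]
width: 0.0136
grip_force: 60.0
capz-lip mm 1.2072169516009756 lugmid 11.207216951600971 err tool mm [1.39641652e-01 3.13112617e-01 2.18856955e-05] tool yaw 16.174363077622655 tilt [0.00024782 0.00012591] F [-0.05413771 -0.8412631  -0.7794785 ] T [-0.07994478  0.17237894  0.01061855] grip 59.9855862557888
```

```bash
python3 -m crank '[{"claw":1,"dx":0,"dy":0,"dz":0.12,"ax":0,"ay":0,"az":0},{"claw":1,"dx":0,"dy":0,"dz":0.12,"ax":0,"ay":0,"az":0},{"claw":1,"dx":0,"dy":0,"dz":0,"ax":0,"ay":0,"az":0},{"claw":1,"dx":0,"dy":0,"dz":0,"ax":0,"ay":0,"az":0}]';python3 st.py
python3 -m crank '[{"claw":1,"dx":0,"dy":0,"dz":0.08,"ax":0,"ay":0,"az":0},{"claw":1,"dx":0,"dy":0,"dz":0.08,"ax":0,"ay":0,"az":0},{"claw":1,"dx":0,"dy":0,"dz":0,"ax":0,"ay":0,"az":0}]';python3 st.py
```

```text
time: 10.28
ee_pos: [0.5598, -0.2732, 0.1576]
eef_rot: [0.99, 0.141, -0.0, -0.0]
ft_force: [0.2, 0.5, 0.2]
width: 0.0136
grip_force: 60.0
capz-lip mm -6.537539566061359 lugmid 3.4624604339386353 err tool mm [ 3.65372715e-01  4.23941159e-01 -3.48561350e-04] tool yaw 16.168108918216635 tilt [-0.00057027  0.00026559] F [0.22147755 0.5098951  0.1504242 ] T [-0.08627713  0.14054965 -0.02132188] grip 59.985615061596036
time: 10.53
ee_pos: [0.5598, -0.2732, 0.1525]
eef_rot: [0.99, 0.141, -0.0, -0.0]
ft_force: [0.2, 0.6, -2.0]
width: 0.0137
grip_force: 60.0
capz-lip mm -11.553385812432579 lugmid -1.553385812432584 err tool mm [ 3.47805725e-01  4.75000872e-01 -3.52977302e-04] tool yaw 16.174022200286508 tilt [-0.00055115  0.00026703] F [ 0.24614459  0.58034805 -2.01990245] T [-0.11843651  0.0303942   0.0253762 ] grip 59.985141986981034
```

The lugs are in the slots with no force. Next I press against the seal to about -9 mm.

```bash
python3 -m crank '[{"claw":1,"dx":0,"dy":0,"dz":0.07,"ax":0,"ay":0,"az":0},{"claw":1,"dx":0,"dy":0,"dz":0.07,"ax":0,"ay":0,"az":0},{"claw":1,"dx":0,"dy":0,"dz":0,"ax":0,"ay":0,"az":0},{"claw":1,"dx":0,"dy":0,"dz":0,"ax":0,"ay":0,"az":0}]';python3 st.py
python3 -m crank '[{"claw":1,"dx":0,"dy":0,"dz":0.06,"ax":0,"ay":0,"az":0},{"claw":1,"dx":0,"dy":0,"dz":0.06,"ax":0,"ay":0,"az":0},{"claw":1,"dx":0,"dy":0,"dz":0,"ax":0,"ay":0,"az":0},{"claw":1,"dx":0,"dy":0,"dz":0,"ax":0,"ay":0,"az":0}]';python3 st.py
```

```text
time: 10.87
ee_pos: [0.5601, -0.2734, 0.1494]
eef_rot: [0.99, 0.141, 0.0, -0.0]
ft_force: [-2.5, 1.7, 5.3]
width: 0.0135
grip_force: 60.0
capz-lip mm -14.67468565352005 lugmid -4.674685653520055 err tool mm [8.24088040e-02 1.36790647e-01 4.65817531e-05] tool yaw 16.16942184816697 tilt [0.00050984 0.00012168] F [-2.45803053  1.67176297  5.32547432] T [ 0.2500068   0.66219528 -0.00545164] grip 59.99059715308249
time: 11.2
ee_pos: [0.5602, -0.2734, 0.1463]
eef_rot: [0.99, 0.141, 0.0, -0.0]
ft_force: [-3.0, 2.1, 10.6]
width: 0.0137
grip_force: 60.0
capz-lip mm -17.79190815487808 lugmid -7.791908154878083 err tool mm [8.74394769e-03 1.12796427e-01 2.21701006e-06] tool yaw 16.170240588349326 tilt [0.00082484 0.00028915] F [-2.95175977  2.102889   10.55100102] T [0.47608584 1.04347321 0.07006824] grip 59.99236822128296
```

```bash
python3 -m crank '[{"claw":1,"dx":0,"dy":0,"dz":0.06,"ax":0,"ay":0,"az":0},{"claw":1,"dx":0,"dy":0,"dz":0,"ax":0,"ay":0,"az":0},{"claw":1,"dx":0,"dy":0,"dz":0,"ax":0,"ay":0,"az":0}]';python3 st.py
python3 -m crank '[{"claw":1,"dx":0,"dy":0,"dz":0,"ax":0,"ay":0,"az":0.5},{"claw":1,"dx":0,"dy":0,"dz":0,"ax":0,"ay":0,"az":0.5},{"claw":1,"dx":0,"dy":0,"dz":0,"ax":0,"ay":0,"az":0.5},{"claw":1,"dx":0,"dy":0,"dz":0,"ax":0,"ay":0,"az":0}]';python3 st.py
```

```text
time: 11.45
ee_pos: [0.5602, -0.2734, 0.1448]
eef_rot: [0.99, 0.141, 0.001, -0.0]
ft_force: [-3.6, 3.5, 11.8]
width: 0.0136
grip_force: 60.0
capz-lip mm -19.31699345303692 lugmid -9.316993453036924 err tool mm [-2.58572886e-02  7.67263111e-02 -3.35867975e-05] tool yaw 16.169406754952995 tilt [0.00105161 0.00037012] F [-3.57977744  3.50646722 11.79830178] T [ 6.08267038e-01  1.26496506e+00 -6.70719016e-04] grip 59.99339257366955
time: 11.78
ee_pos: [0.561, -0.274, 0.1452]
eef_rot: [0.998, 0.061, 0.001, 0.001]
ft_force: [0.4, 0.5, 11.6]
width: 0.0137
grip_force: 60.0
capz-lip mm -18.861804502919117 lugmid -8.861804502919124 err tool mm [-0.851455   -0.51728387 -0.0031552 ] tool yaw 6.992026538744854 tilt [ 0.00292075 -0.00122716] F [ 0.40734575  0.50643672 11.55668022] T [0.08067667 0.54145356 0.08165782] grip 59.99602862633765
```

```bash
python3 -m crank '[{"claw":1,"dx":-0.02,"dy":-0.02,"dz":0.01,"ax":0,"ay":0,"az":0.5},{"claw":1,"dx":0,"dy":0,"dz":0,"ax":0,"ay":0,"az":0.5},{"claw":1,"dx":0,"dy":0,"dz":0,"ax":0,"ay":0,"az":0.5},{"claw":1,"dx":0,"dy":0,"dz":0,"ax":0,"ay":0,"az":0.5},{"claw":1,"dx":0,"dy":0,"dz":0,"ax":0,"ay":0,"az":0.5},{"claw":1,"dx":0,"dy":0,"dz":0,"ax":0,"ay":0,"az":0}]';python3 st.py
```

```text
time: 12.28
ee_pos: [0.5605, -0.2737, 0.145]
eef_rot: [0.998, -0.07, 0.002, 0.001]
ft_force: [0.2, -0.5, 11.5]
width: 0.0136
grip_force: 60.0
capz-lip mm -19.05500541657801 lugmid -9.055005416578013 err tool mm [-0.49366342  0.28740641 -0.00143971] tool yaw -8.006901582401735 tilt [ 0.00335882 -0.00156008] F [ 0.22426206 -0.51885408 11.51362877] T [-0.0257753   0.27686212  0.04318771] grip 59.99358605593443
```

```bash
python3 -m crank '[{"claw":1,"dx":0,"dy":0,"dz":0,"ax":0,"ay":0,"az":0.5},{"claw":1,"dx":0,"dy":0,"dz":0,"ax":0,"ay":0,"az":0.5},{"claw":1,"dx":0,"dy":0,"dz":0,"ax":0,"ay":0,"az":0.5},{"claw":1,"dx":0,"dy":0,"dz":0,"ax":0,"ay":0,"az":0.5},{"claw":1,"dx":0,"dy":0,"dz":0,"ax":0,"ay":0,"az":0.5},{"claw":1,"dx":0,"dy":0,"dz":0,"ax":0,"ay":0,"az":0.5},{"claw":1,"dx":0,"dy":0,"dz":0,"ax":0,"ay":0,"az":0},{"claw":1,"dx":0,"dy":0,"dz":0,"ax":0,"ay":0,"az":0}]';python3 st.py
python3 -m crank '[{"claw":1,"dx":0,"dy":0,"dz":0,"ax":0,"ay":0,"az":0.25},{"claw":1,"dx":0,"dy":0,"dz":0,"ax":0,"ay":0,"az":0.25},{"claw":1,"dx":0,"dy":0,"dz":0,"ax":0,"ay":0,"az":0},{"claw":1,"dx":0,"dy":0,"dz":0,"ax":0,"ay":0,"az":0}]';python3 st.py
```

```text
time: 12.95
ee_pos: [0.5605, -0.2737, 0.145]
eef_rot: [0.975, -0.224, 0.002, 0.0]
ft_force: [0.8, 0.2, 12.3]
width: 0.0133
grip_force: 60.0
capz-lip mm -19.063596027739536 lugmid -9.063596027739539 err tool mm [-0.43226485  0.69571177 -0.00152372] tool yaw -25.83935100477127 tilt [ 0.00329133 -0.00172425] F [ 0.75621338  0.15120119 12.32872435] T [-0.01139739  0.26310317  0.0277903 ] grip 59.98811770230532
time: 13.28
ee_pos: [0.5605, -0.2738, 0.1451]
eef_rot: [0.969, -0.249, 0.002, 0.0]
ft_force: [0.3, -1.0, 11.5]
width: 0.0137
grip_force: 60.0
capz-lip mm -19.005146748300742 lugmid -9.005146748300746 err tool mm [-0.41164825  0.63718239 -0.0015994 ] tool yaw -28.831773951752556 tilt [ 0.00333071 -0.00173811] F [ 0.28950585 -1.0296577  11.48707022] T [-0.00979066  0.31246768  0.1163917 ] grip 59.991599321365356
```

45° turned. Now I let it rise into the recesses.

```bash
python3 -m crank '[{"claw":1,"dx":0,"dy":0,"dz":-0.05,"ax":0,"ay":0,"az":0},{"claw":1,"dx":0,"dy":0,"dz":-0.05,"ax":0,"ay":0,"az":0},{"claw":1,"dx":0,"dy":0,"dz":-0.02,"ax":0,"ay":0,"az":0},{"claw":1,"dx":0,"dy":0,"dz":0,"ax":0,"ay":0,"az":0},{"claw":1,"dx":0,"dy":0,"dz":0,"ax":0,"ay":0,"az":0}]';python3 st.py
```

```text
time: 13.7
ee_pos: [0.5604, -0.2738, 0.1483]
eef_rot: [0.969, -0.249, 0.002, 0.0]
ft_force: [2.0, -1.4, 8.5]
width: 0.0136
grip_force: 60.0
capz-lip mm -15.79867130755791 lugmid -5.798671307557915 err tool mm [-0.33989759  0.62337174 -0.00119824] tool yaw -28.826411947101676 tilt [ 0.00315317 -0.00180105] F [ 2.00797933 -1.40916069  8.50714277] T [-0.26650089 -0.02450183  0.11079988] grip 59.98948018066585
```

The lugs have risen to -5.8, which only the recess allows. Releasing.

```bash
python3 -m crank '[{"claw":0.5,"dx":0,"dy":0,"dz":0,"ax":0,"ay":0,"az":0},{"claw":0.3,"dx":0,"dy":0,"dz":0,"ax":0,"ay":0,"az":0},{"claw":0,"dx":0,"dy":0,"dz":0,"ax":0,"ay":0,"az":0},{"claw":0,"dx":0,"dy":0,"dz":0,"ax":0,"ay":0,"az":0},{"claw":0,"dx":0,"dy":0,"dz":0,"ax":0,"ay":0,"az":0},{"claw":0,"dx":0,"dy":0,"dz":0,"ax":0,"ay":0,"az":0},{"claw":0,"dx":0,"dy":0,"dz":0,"ax":0,"ay":0,"az":0},{"claw":0,"dx":0,"dy":0,"dz":0,"ax":0,"ay":0,"az":0}]' 
python3 -m crank '[{"claw":0,"dx":0,"dy":0,"dz":-0.3,"ax":0,"ay":0,"az":0},{"claw":0,"dx":0,"dy":0,"dz":-0.6,"ax":0,"ay":0,"az":0},{"claw":0,"dx":0,"dy":0,"dz":-0.8,"ax":0,"ay":0,"az":0},{"claw":0,"dx":0,"dy":0,"dz":-0.8,"ax":0,"ay":0,"az":0},{"claw":0,"dx":0,"dy":0,"dz":-0.8,"ax":0,"ay":0,"az":0},{"claw":0,"dx":-0.9,"dy":0,"dz":0,"ax":0,"ay":0,"az":0},{"claw":0,"dx":-0.9,"dy":0,"dz":0,"ax":0,"ay":0,"az":0},{"claw":0,"dx":0,"dy":0,"dz":0,"ax":0,"ay":0,"az":0}]'
python3 - <<'E'
from bench import r
import cv2,numpy as np
s=r.read_state();print(s["ee_pos"],s["eef_rot"],s["ft_force"])
w=r.camera("wrist")["color"][:,:,::-1];c=r.camera("scene")["color"][:,:,::-1]
o=np.zeros((480,800,3),'u1');o[:,:400]=w[:,120:520];o[:400,400:]=cv2.resize(c[120:240,160:280],(400,400),interpolation=2)
cv2.imwrite("pics/end.png",o)
E
```

```text
time: 14.37
ee_pos: [0.5595, -0.2728, 0.1471]
eef_rot: [0.969, -0.249, 0.0, -0.0]
ft_force: [-0.5, 0.9, 6.1]
width: 0.043
grip_force: 2.7
time: 15.03
ee_pos: [0.5088, -0.2455, 0.2456]
eef_rot: [0.968, -0.249, -0.001, -0.001]
ft_force: [-0.6, 0.9, 0.8]
width: 0.0427
grip_force: 0.0
[ 0.50875411 -0.24545078  0.24558872] [ 0.96844285 -0.24922889 -0.00121215 -0.00139423] [-0.58878594  0.91759221  0.75131792]
```

View pics/end.png

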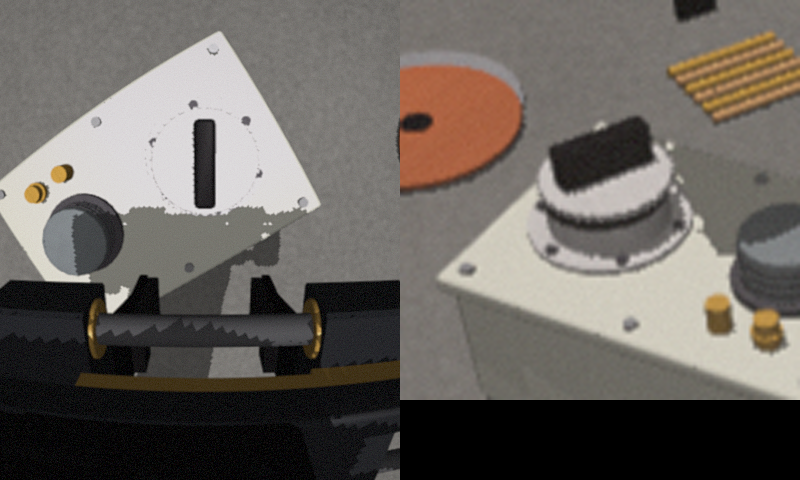

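The wrist view shows the bar from (324,119) to (324,208), parallel to the tool axis and so still turned 45°. The scene view shows the cap seated level with the fingers clear. One numeric check, then I hand in.

Run:
```python
from h import *
from bench import r
s=r.read_state();p,q=s["ee_pos"],s["eef_rot"]
a,b=wray(324,119,.1625,p,q),wray(324,208,.1625,p,q)
off=np.hypot(*((a+b)/2)[:2]-[.5592,-.2735]) if 0 else np.linalg.norm(((a+b)/2)[:2]-[.5592,-.2735])
print("len",np.linalg.norm(a-b),"off",off,"t",s["time"])
if abs(np.linalg.norm(a-b)-.058)<.003 and off<.005: print(r.close_job())
```

```text
len 0.05672878922232095 off 0.003342898189332835 t 15.1333
the job is handed in; nothing more can be done
None
```

The cap is on the neck, turned 45° clockwise and released. Before release its lugs had risen to the locked height (-5.8 mm against -5.5 nominal). I handed the job in at about 15 s, and no verdict came back. My last camera check put the bar's centre 3.3 mm from the neck axis (limit 4 mm, calibration good to about 2 mm). I kept clear of the stones but did not re-check them at the end.

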